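# Hang the sampling dipper in the drying cabinet

### The job

Hang the blue-handled steel dipper by its ring on the hook rod inside the low clear drying cabinet: feel gently for the upturned hook without shoving it back, put the ring over it, then, with the ring on it, slide the hook gently all the way in until it stops, and let the ring settle in the dip behind the upright. Tilt the dipper as you go so that neither it nor the gripper strikes the roof, and leave it hanging straight down from the hook, barely swaying, with everything else where it was.

Things in the scene. Friction and masses are not known exactly. Their poses are not given: they have to be found in the camera images.
- cabinet: Fixed clear acrylic drying cabinet, 280 mm wide, 235 deep, 298 high, fully open at the front. Origin: middle of its front edge, on the bench; x goes straight in, y to its left, z up (cabinet numbers in mm in this frame). Floor top z 6, walls 6 thick; bushing 32 mm square for the rod at the back from x 200. A white box 70 wide stands behind it to x 330. Two small beakers stand on its floor near x 186, y +-100.
- roof_edge (a point): Middle of the roof's front edge, underside: cabinet (0, 0, 292). The roof is level, 6 mm thick, and covers the whole cabinet from here to the back. Axes as the cabinet's.
- lamp_edge (a point): Lower front edge of the white lamp bar under the roof: cabinet (98, 0, 275). The bar spans the whole width, x 98 to 148, underside z 275. Once the hook's upright is under it (5 mm gap) no ring can be put over it any more, and there is nothing to pull the rod back out by.
- rod_axis (a point): Fixed point on the axis of the sliding hook rod: cabinet (50, 0, 250). The rod, steel, 8 mm thick, comes level out of the back wall along the cabinet's x. Its front end turns straight up: a 6 mm steel upright with rounded top at z 270, nothing in front of it. NOT measured: where the upright is; at the start its axis is anywhere from cabinet x -20 to 70, to be felt or seen.
- hook_home (a point): Where the foot of the hook's upright is when the rod is pushed fully in on its rigid stop: cabinet (105, 0, 250). 12 mm behind the upright's axis the rod dips 8 mm in a short V (12 long), the ring's seat: the ring's bar lies in it with its centre 5 mm above the rod's axis. Red collar (28 mm diameter) from 26 mm behind it. The rod slides against about 4 N of friction and stays where left; under 3 N does not move it.
- dipper: The dipper (120 g; may differ by a third): a small steel cup (28 mm diameter, 24 high) with a straight handle rising from it at 30 degrees, a blue grip near the cup and a steel ring at the far end. Origin: centre of the cup's underside; z up along the cup's axis; the handle climbs towards +x, in direction (cos 30, 0, sin 30). It is symmetric about its x-z plane. At first it stands in its rest with z vertical. Let go on the hook, it swings for some seconds.
- dipper_eye (a point): Centre of the ring, at (173.3, 0, 112) mm in the dipper's frame. Ring of 8 mm round bar, 22 mm inside and 38 mm outside diameter; its plane holds the handle's direction and the dipper's y axis. Axes as the dipper's.
- dipper_grip (a point): Centre of the blue grip, at (34.8, 0, 32) mm in the dipper's frame, 160 mm from the ring's centre along the handle. The grip is a bar 34 mm long along the handle, 14 mm wide (y) and 14 thick: take it across y.
- rest: Fixed rest the dipper stands on: pink plate 190 x 90 x 6 mm, origin on the bench below the cup, x the way the handle points; it reaches from x -35 to x 155. A white notched post at x 121 mm, 30 wide, cheeks to z 89, carries the handle; lift the dipper straight up out of it.
- can_a: White 5-litre jerry can at the left, bystander. Origin: centre of its underside.
- can_b: White 5-litre jerry can at the right, bystander. Origin: centre of its underside.
- beaker_a: Small glass beaker (48 mm diameter, 60 high) on the cabinet floor, back left, bystander. Origin: centre of its underside.
- beaker_b: The same, back right, bystander. Origin: centre of its underside.
- beaker_c: Glass beaker on the pink tray, bystander. Origin: centre of its underside.
- jar: Clear sample jar on the pink tray, bystander. Origin: centre of its underside.
- amber: Amber bottle, 70 mm diameter, 160 high, right of the cabinet, bystander. Origin: centre of its underside.
There are look-alikes about, which are no part of the job. What is shaped like the dipper but pink is not meant.

How it is judged:
At the end, for the whole second after the job is handed in: The dipper hangs by its ring in the dip of the fully pushed-in hook rod: ring centre 113.5 to 121.5 mm behind the cabinet front, within 30 mm of its middle plane, 232 to 248 mm up; grip below it within 50 mm horizontally; speed under 0.1 m/s and 0.5 rad/s (x of dipper_eye in the frame of cabinet between 0.1135 and 0.1215 m and y of dipper_eye in the frame of cabinet between -0.03 and 0.03 m and z of dipper_eye in the frame of cabinet between 0.232 and 0.248 m and horizontal distance between dipper_eye and dipper_grip below 0.05 m and contact force between dipper and cabinet above 0.2 N and linear speed of dipper below 0.1 m/s and angular speed of dipper below 0.5 rad/s); the robot touches nothing.
It fails at once if The dipper presses or strikes the cabinet or its hook with more than 16 N (contact force between dipper and cabinet above 16 N).
It fails at once if The robot itself strikes the cabinet or pushes the hook, with more than 8 N (contact force between any of the arm, the fingers and cabinet above 8 N).
It fails at once if A bystander is moved more than 20 mm (distance of any of can_a, can_b, beaker_a, beaker_b, beaker_c, jar, amber from where it was at the start of the episode above 0.02 m).
It also fails if it takes over 72 s, if anything falls off the work surface, if the arm or the gripper's body presses on something with over 40 N, if the wrist force passes 120 N, or if a joint passes its speed limit or range.

### The arm

A 6-joint arm with a two-finger parallel gripper is mounted at the origin on the work surface. World frame = base frame: x ahead of the robot, y to its left, z up, the work surface at z = 0. Lengths are in m, angles in rad, forces in N, time in s.
With the tool pointing down it reaches from about 0.375 to 0.925 m from the base axis. Payload 5.7 kg.
Tool frame: the origin (TCP) lies midway between the tips of the shut fingers; the grasp point (between the pads) lies 19 mm behind it; z points along the fingers, y is the line along which they close (so a half turn about z gives the same grasp; the last joint's range is limited). The gripper opens to 88 mm and grips with 3 to 60 N. Pads are 20 mm wide; open, the fingers measure 115 mm over their backs; the gripper's body (75 mm by 178 mm) begins 61 mm behind the grasp point.
Start: joints at [-1.345, 0.359, 1.51, -0, 1.272, -0.115], TCP at [0.201, -0.565, 0.198] pointing down, gripper open.
Joint ranges: [-2.97, 2.97], [-1.01, 2.36], [0.21, 2.38], [-0.96, 4.11], [0.2, 2.71], [-2.98, 2.98]. Speed limits (rad/s): [2.39, 2.39, 3.14, 3.14, 3.14, 3.14].

### API

Orientations are given as a unit quaternion [x, y, z, w].
In Python, from bench import move_ptp, servo_line, goto_joints, move_gripper, sleep, inverse_kinematics, capture, PlanningError, close_job, spot_in, silhouettes, current_clock, current_joint_pos, current_qvel, current_joint_torque, current_position, current_orientation, current_force, current_torque, current_finger_gap, current_grip_force gives the robot as it stands. Calls block until the motion is done:
- move_ptp(position, orientation): joint-space move of the TCP to a pose.
- servo_line(position, orientation=None, rate=0.15, contact_N=None): straight line of the TCP; orientation=None keeps the orientation; rate is the mean speed in m/s. With contact_N (N) it stops when the force on the tool has changed by that much, and returns True; else False.
- goto_joints(angles): joint-space move.
- move_gripper(opening): finger opening in m; the grip force is fixed at half the most; returns when the fingers have stopped.
- sleep(seconds).
- inverse_kinematics(position, orientation): joint angles nearest the present ones, or None.
- capture(name): name is "scene" or "top" or "wrist"; returns a dict with "image" (400x640x3 uint8, blue, green, red), "range_z" (400x640 float32, m along the optical axis (not along the pixel's ray), 0 where there is no reading), "intrinsics" (3x3 intrinsics, pixels), "R" (3x3) and "t" (3): a world point X has camera coordinates R X + t. Camera axes: x right, y down, z forward; pixel columns grow to the right and rows downward; lengths in m; the calibration is good to about 2 mm. A picture is of the moment at which its call begins.
A pose or a line that the arm cannot do raises PlanningError and nothing moves.
- close_job(): hands the job in; it is judged then, once.
Trained networks look in the newest picture that a camera, given by its name, has taken for a name from the list of things; names that differ only in an ending like _2 or _b are one class to them, and where a whole thing is asked for, a point or a joint stands for the part that bears it (a point fixed in the world has none). Each returns a list of dicts, best first, with "conf" (0 to 1); they miss things now and then, are a little off and sometimes report something else, mostly with a low value. They report only what shows in the picture. A call takes as long as a camera call. They do not tell look-alikes from the thing itself.
- spot_in(camera, query): "xy" ([column, row] in pixels, amid what is visible of it).
- silhouettes(camera, query): "region" (400x640 bool, what is visible of it) and "xy" ([column, row] in pixels, amid what is visible of it).
Readings, each from a call of its own:
- current_clock(): time.
- current_joint_pos(): joint angles.
- current_qvel(): joint speeds.
- current_joint_torque(): joint torques, N m.
- current_position(): TCP position.
- current_orientation(): TCP orientation.
- current_force(): force on the tool from outside, world axes, zero at the start.
- current_torque(): the same for the moment, N m.
- current_finger_gap(): finger opening in m.
- current_grip_force(): force on a finger pad.
Only numpy, scipy, OpenCV 4.12 (cv2) and the standard library are available. Lean on these libraries where they do the work, as an engineer would, in place of code of your own. Each camera call takes 0.05 s, during which the arm holds its last target. There are 200 camera calls.

## Working session

There is one attempt and no reset: what is moved stays moved. The work goes in short steps, each a Python script; the robot and the scene stay as the last script left them, time stands still between calls to the robot, and variables do not carry over. Pictures are saved under pics/ and viewed, at most 10 in all, crops included, and the job is handed in when it is done.

```bash
mkdir -p pics; ls; python3 - <<'E'
from bench import *
import cv2,numpy as np
for n in ["scene","top"]:
    c=capture(n); cv2.imwrite(f"pics/{n}0.png",c["image"])
    np.savez(f"{n}0.npz",**{k:np.array(v) for k,v in c.items()})
    print(n,np.round(c["intrinsics"],1).tolist(),np.round(c["R"],3).tolist(),np.round(c["t"],3))
    for q in ["cabinet","dipper","dipper_eye","dipper_grip","rest","rod_axis","hook_home","roof_edge","lamp_edge","beaker_a","amber","can_a","jar"]:
        print(q,[(np.round(d["xy"]).tolist(),round(d["conf"],2)) for d in spot_in(n,q)][:4])
print(current_clock())
E
```

```text
pics
scene [[437.4, 0.0, 323.5], [0.0, 437.4, 201.2], [0.0, 0.0, 1.0]] [[-0.123, 0.992, 0.005], [0.937, 0.117, -0.329], [-0.327, -0.035, -0.944]] [ 0.056 -0.423  1.818]
cabinet [([267.0, 240.0], 0.8), ([234.0, 156.0], 0.25)]
dipper [([410.0, 220.0], 0.67), ([267.0, 238.0], 0.56), ([332.0, 174.0], 0.51)]
dipper_eye [([409.0, 212.0], 0.58), ([328.0, 175.0], 0.54)]
dipper_grip [([332.0, 177.0], 0.74), ([413.0, 228.0], 0.55), ([234.0, 158.0], 0.33)]
rest [([408.0, 220.0], 0.87), ([495.0, 230.0], 0.24)]
rod_axis [([267.0, 236.0], 0.91)]
hook_home [([265.0, 236.0], 0.75)]
roof_edge [([270.0, 236.0], 0.84)]
lamp_edge [([266.0, 234.0], 0.91)]
beaker_a [([233.0, 157.0], 0.48), ([403.0, 208.0], 0.22)]
amber [([184.0, 227.0], 0.79)]
can_a [([147.0, 181.0], 0.75), ([497.0, 231.0], 0.69), ([265.0, 233.0], 0.26)]
jar [([208.0, 167.0], 0.72), ([269.0, 235.0], 0.62)]
top [[375.7, 0.0, 316.7], [0.0, 375.7, 195.6], [0.0, 0.0, 1.0]] [[-0.004, -1.0, -0.014], [-0.986, 0.007, -0.168], [0.168, 0.014, -0.986]] [0.011 0.534 1.739]
cabinet [([352.0, 163.0], 0.85), ([416.0, 227.0], 0.26)]
dipper [([321.0, 233.0], 0.57), ([247.0, 186.0], 0.55), ([351.0, 164.0], 0.38)]
dipper_eye [([247.0, 257.0], 0.66)]
dipper_grip [([252.0, 254.0], 0.65), ([243.0, 191.0], 0.61), ([319.0, 237.0], 0.59)]
rest [([254.0, 207.0], 0.81)]
rod_axis [([351.0, 161.0], 0.68)]
hook_home [([351.0, 166.0], 0.64)]
roof_edge [([353.0, 166.0], 0.57)]
lamp_edge [([355.0, 164.0], 0.95), ([454.0, 204.0], 0.54)]
beaker_a [([401.0, 238.0], 0.45)]
amber [([422.0, 174.0], 0.69), ([457.0, 203.0], 0.51)]
can_a [([458.0, 202.0], 0.69), ([183.0, 201.0], 0.66)]
jar [([412.0, 228.0], 0.58)]
1.4
```

```bash
python3 - <<'E'
import cv2
a=cv2.imread("pics/scene0.png")[100:300,110:530];cv2.imwrite("pics/s1.png",cv2.resize(a,(798,380),interpolation=cv2.INTER_CUBIC))
a=cv2.imread("pics/top0.png")[110:290,160:480];cv2.imwrite("pics/t1.png",cv2.resize(a,(800,450),interpolation=cv2.INTER_CUBIC))
E
```

```text
(no output)
```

View pics/s1.png

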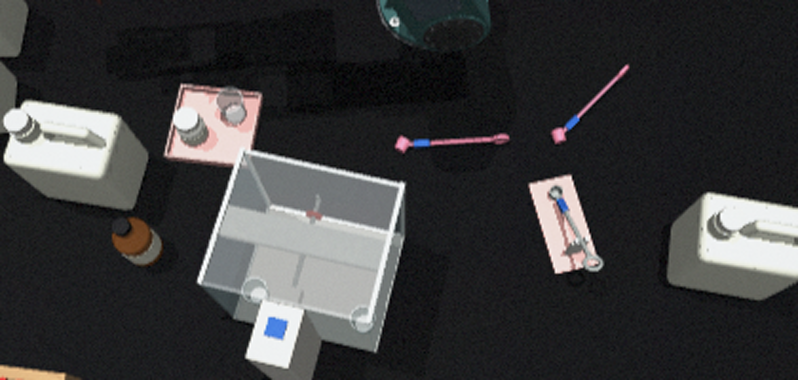

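View pics/t1.png

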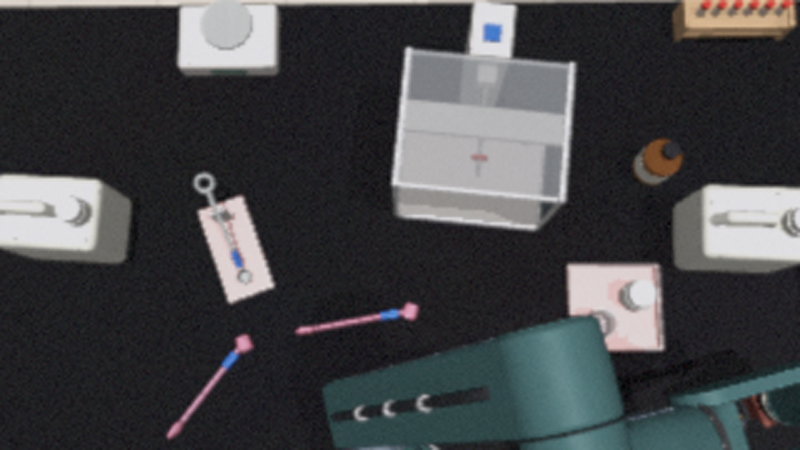

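The top view shows the cabinet open towards the robot (roof front edge at crop (393,185)-(563,200)), collar at (478,157), and the steel dipper on its rest at left, ring (204,183), cup (245,277). The two pink look-alikes lie nearer the robot.

```bash
cat > h.py <<'E'
import numpy as np, cv2
from scipy.optimize import least_squares
from scipy.spatial.transform import Rotation as Ro
def proj(c,X):
    p=(c["R"]@np.atleast_2d(X).T).T+c["t"]; q=(c["intrinsics"]@p.T).T; return q[:,:2]/q[:,2:]
def at_z(c,uv,z):
    d=c["R"].T@np.linalg.inv(c["intrinsics"])@np.array([uv[0],uv[1],1.]); o=-c["R"].T@c["t"]
    return o+d*(z-o[2])/d[2]
def frame(p,L): # p=(x,y,yaw), L local pts (m)
    L=np.atleast_2d(L).astype(float); R=Ro.from_euler("z",p[2]).as_matrix(); return L@R.T+[p[0],p[1],0]
E
python3 - <<'E'
from h import *
t=dict(np.load("top0.npz"));s=dict(np.load("scene0.npz"))
tp=lambda u,v:(160+u*.4,110+v*.4); sp=lambda u,v:(110+u*420/798,100+v*200/380)
# cabinet corners
L=np.array([[235,140,298],[235,-140,298],[0,-140,298],[0,140,298]])/1000
tuv=np.array([tp(407,50),tp(575,64),tp(563,200),tp(393,185)])
suv=np.array([sp(378,318),sp(200,283),sp(242,151),sp(404,184)])
f=lambda p:np.r_[(proj(t,frame(p,L))-tuv).ravel(),(proj(s,frame(p,L))-suv).ravel()]
r=least_squares(f,[.8,-.1,0]);print("cab",r.x,np.round(f(r.x),1)); np.save("cab.npy",r.x)
# dipper: eye z, cup top
L2=np.array([[173.3,0,112],[0,0,24]])/1000
tuv=np.array([tp(204,183),tp(245,277)]);suv=np.array([sp(592,262),sp(555,193)])
zoff=.006
L2[:,2]+=zoff
g=lambda p:np.r_[(proj(t,frame(p,L2))-tuv).ravel(),(proj(s,frame(p,L2))-suv).ravel()]
r2=least_squares(g,[.6,.2,0.3]);print("dip",r2.x,np.round(g(r2.x),1)); np.save("dip.npy",r2.x)
# rest corners z=.006
L3=np.array([[155,45,6],[155,-45,6],[-35,-45,6],[-35,45,6]])/1000
tu=np.array([tp(197,211),tp(241,196),tp(274,287),tp(231,302)])
g3=lambda p:(proj(t,frame(p,L3))-tu).ravel()
r3=least_squares(g3,[.6,.2,0.3]);print("rest",r3.x,np.round(g3(r3.x),1))
c=r.x
for nm,k in (("top",t),("scene",s)):
    im=cv2.resize(k["image"],None,fx=4,fy=4,interpolation=cv2.INTER_CUBIC)
    def dr(pts,col):
        q=(proj(k,pts)*4+1.5).round().astype(int)
        cv2.polylines(im,[q],False,col,1,cv2.LINE_AA)
    dr(frame(c,np.array([[0,140,298],[235,140,298],[235,-140,298],[0,-140,298],[0,140,298]])/1e3),(0,255,0))
    dr(frame(c,np.array([[0,140,0],[0,-140,0]])/1e3),(0,255,0))
    dr(frame(c,np.array([[98,140,275],[98,-140,275]])/1e3),(0,255,255))
    q=(proj(k,frame(c,[[.05,0,.25]]))[0]*4).astype(int)
    cr=im[max(0,q[1]-290):q[1]+250,q[0]-390:q[0]+390]; cv2.imwrite(f"pics/ov_{nm}.png",cr[:590,:790])
for x in range(-20,80,10): print(x,proj(t,frame(c,[[x/1e3,0,.25]]))[0].round(1))
E
```

```text
cab [ 0.52436008 -0.13290045 -0.08728572] [-2.  -0.2 -2.3 -0.8 -0.5  0.1 -1.1  0.7 -2.7  1.5 -0.7  0.3 -1.2 -1.7
  0.4 -1.4]
dip [0.42248635 0.29059764 0.37273239] [-0.5 -0.4 -0.7 -1.1 -0.2  0.  -0.5 -1.3]
rest [0.41906736 0.28930395 0.36391314] [ 0.3  0.3  0.  -0.3  0.1 -0.4 -0.4  0.4]
-20 [349.2 194.2]
-10 [349.3 191.9]
0 [349.5 189.5]
10 [349.7 187.2]
20 [349.8 184.9]
30 [350.  182.6]
40 [350.1 180.2]
50 [350.3 177.9]
60 [350.5 175.6]
70 [350.6 173.3]
```

View pics/ov_top.png

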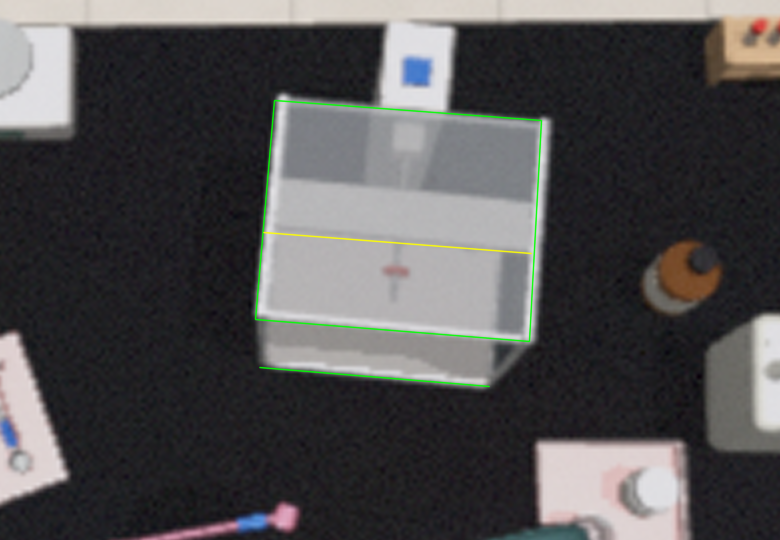

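The overlay is about 1 px left of the true edges, with the collar at image px (351.7,173) and the rod tip at about (351,181). That puts the upright near cabinet x 40. Next I'll check arm feasibility and look with the wrist camera.

```bash
cat >> h.py <<'E'
def tool_pose(grip, yaw, phi):
    """grasp point (world), heading yaw of the handle, elevation phi of handle; tool z perpendicular to handle. returns TCP, quat"""
    Rz=Ro.from_euler("z",yaw).as_matrix()
    z=Rz@[np.sin(phi),0,-np.cos(phi)]; y=Rz@[0,-1,0]; x=np.cross(y,z)
    return np.array(grip)+.019*z, Ro.from_matrix(np.c_[x,y,z]).as_quat()
def eye_pose(cab, eye, phi, dyaw=0, d=.160):
    """eye centre in cabinet frame (m) -> TCP pose with handle along cabinet x at elevation phi"""
    g=np.array(eye)-d*np.array([np.cos(phi),0,np.sin(phi)])
    return tool_pose(frame(cab,g)[0],cab[2]+dyaw,phi)
E
python3 - <<'E'
from h import *; from bench import *
cab=np.load("cab.npy");dip=np.load("dip.npy")
cab[1]-=.004
def ck(n,p):
    q=inverse_kinematics(list(p[0]),list(p[1])); print(n,p[0].round(3),None if q is None else np.round(q,2))
g=frame(dip,[[.0348,0,.038]])[0]
for dz in (0,.1,.25): ck("pick",tool_pose(g+[0,0,dz],dip[2],np.pi/6))
for e,ph in [((-.1,0,.278),0),((.018,0,.278),0),((.04,0,.278),0),((.113,0,.255),12)]: ck((e,ph),eye_pose(cab,e,np.radians(ph)))
for ph in (12,30,45,60,75,85,90):
    a=np.radians(ph); ck(("hang",ph),eye_pose(cab,(.117-.015*np.cos(a),0,.255-.015*np.sin(a)),a))
    e=np.array((.117-.015*np.cos(a),0,.255-.015*np.sin(a)))
p=eye_pose(cab,(-.02,0,.240),np.pi/2);ck("out",p)
c=capture("wrist");R=Ro.from_quat(current_orientation()).as_matrix();o=-c["R"].T@c["t"]
print("cam in tool",R.T@(o-current_position()),np.round(R.T@c["R"].T,3).tolist(),c["intrinsics"][0,0]); print(current_clock())
E
```

```text
pick [0.464 0.307 0.022] None
pick [0.464 0.307 0.122] [ 0.51  0.22  2.15 -0.27  0.26  1.96]
pick [0.464 0.307 0.272] [ 0.51 -0.02  1.95 -0.11  0.7   1.77]
((-0.1, 0, 0.278), 0) [ 0.265 -0.114  0.259] [-0.65 -0.2   1.98 -0.    1.36  1.01]
((0.018, 0, 0.278), 0) [ 0.383 -0.125  0.259] [-0.49  0.    1.81 -0.    1.33  1.17]
((0.04, 0, 0.278), 0) [ 0.405 -0.126  0.259] [-0.47  0.04  1.77 -0.    1.33  1.19]
((0.113, 0, 0.255), 12) [ 0.485 -0.133  0.203] [-0.47  0.1   1.88  0.09  0.97  1.14]
('hang', 12) [ 0.474 -0.133  0.2  ] [-0.48  0.09  1.9   0.1   0.96  1.13]
('hang', 30) [ 0.499 -0.135  0.151] [-0.59  0.1   2.2   0.6   0.44  0.57]
('hang', 45) [ 0.531 -0.137  0.118] None
('hang', 60) [ 0.57  -0.141  0.094] None
('hang', 75) [ 0.614 -0.145  0.081] None
('hang', 85) [ 0.645 -0.147  0.079] None
('hang', 90) [ 0.66  -0.149  0.08 ] [-0.67  1.38  2.33  2.48  2.04 -1.91]
out [ 0.523 -0.137  0.08 ] None
cam in tool [ 0.06876556 -0.00064405 -0.18618507] [[-0.0, -0.967, -0.254], [1.0, -0.0, -0.001], [0.001, -0.254, 0.967]] 343.6237923235625
1.45
```

```bash
cat >> h.py <<'E'
def tpose(grip, yaw, gam):  # gam: tool tilt forward from straight down
    return tool_pose(grip,yaw,gam)
E
python3 - <<'E'
from h import *; from bench import *
cab=np.load("cab.npy");dip=np.load("dip.npy"); cab[1]-=.004
def mx(gw,yaw):
    out=[]
    for gd in range(-60,91,5):
        P,Q=tool_pose(gw,yaw,np.radians(gd)); q=inverse_kinematics(list(P),list(Q))
        if q is not None: out.append((gd,round(q[4],2),round(q[3],1)))
    return out
g=frame(dip,[[.0348,0,.038]])[0]
print("pick",mx(g,dip[2]));print("pick+.1",mx(g+[0,0,.1],dip[2]))
for e,ph in [((.018,0,.278),0),((.04,0,.278),0),((.113,0,.255),12),((.105,0,.25),30),((.105,0,.245),50),((.11,0,.242),60),((.113,0,.24),70),((.117,0,.24),90)]:
    a=np.radians(ph); gc=np.array(e)-.16*np.array([np.cos(a),0,np.sin(a)])
    for dy in (0,):
        print(e,ph,gc.round(3),mx(frame(cab,gc)[0],cab[2]))
E
```

```text
pick [(-60, np.float64(2.12), np.float64(0.1)), (-55, np.float64(2.02), np.float64(0.1)), (-50, np.float64(1.93), np.float64(0.0)), (-45, np.float64(1.83), np.float64(0.0)), (-40, np.float64(1.73), np.float64(0.0)), (-35, np.float64(1.63), np.float64(0.0)), (-30, np.float64(1.52), np.float64(0.0)), (-25, np.float64(1.42), np.float64(0.0)), (-20, np.float64(1.31), np.float64(0.0)), (-15, np.float64(1.19), np.float64(0.0)), (-10, np.float64(1.08), np.float64(0.0)), (-5, np.float64(0.96), np.float64(0.0)), (0, np.float64(0.83), np.float64(-0.0)), (5, np.float64(0.7), np.float64(-0.0)), (10, np.float64(0.56), np.float64(-0.0)), (15, np.float64(0.42), np.float64(-0.1)), (20, np.float64(0.27), np.float64(-0.2)), (35, np.float64(0.3), np.float64(3.4))]
pick+.1 [(-60, np.float64(2.23), np.float64(0.1)), (-55, np.float64(2.15), np.float64(0.1)), (-50, np.float64(2.06), np.float64(0.0)), (-45, np.float64(1.97), np.float64(0.0)), (-40, np.float64(1.88), np.float64(0.0)), (-35, np.float64(1.79), np.float64(0.0)), (-30, np.float64(1.69), np.float64(0.0)), (-25, np.float64(1.59), np.float64(0.0)),
[... 7634 characters left out ...]
), (-10, np.float64(1.3), np.float64(-0.0)), (-5, np.float64(1.18), np.float64(-0.0)), (0, np.float64(1.05), np.float64(-0.0)), (5, np.float64(0.92), np.float64(0.0)), (10, np.float64(0.79), np.float64(0.1)), (15, np.float64(0.66), np.float64(0.1)), (20, np.float64(0.52), np.float64(0.2)), (25, np.float64(0.39), np.float64(0.4)), (30, np.float64(0.27), np.float64(0.7)), (35, np.float64(0.21), np.float64(1.4)), (40, np.float64(0.28), np.float64(2.0)), (45, np.float64(0.43), np.float64(2.4)), (50, np.float64(0.61), np.float64(2.5)), (55, np.float64(0.81), np.float64(2.6)), (60, np.float64(1.02), np.float64(2.6)), (85, np.float64(1.92), np.float64(2.5)), (90, np.float64(2.04), np.float64(2.5))]
```

```bash
python3 - <<'E'
from h import *
from scipy.optimize import minimize
t=dict(np.load("top0.npz"));s=dict(np.load("scene0.npz")); cab=np.load("cab.npy")
n=np.linspace(0,1,60)[:,None]
seg=lambda a,b:np.array(a)/1e3+(np.array(b)-np.array(a))/1e3*n
L=np.vstack([seg([5,137,298],[232,137,298]),seg([5,-137,298],[232,-137,298]),seg([0,135,295],[0,-135,295])])
G={}
for k,c in(("t",t),("s",s)): G[k]=cv2.GaussianBlur(cv2.cvtColor(c["image"],cv2.COLOR_BGR2GRAY).astype(np.float32),(0,0),.8)
def sc(p,ks):
    v=0
    for k in ks:
        uv=proj(t if k=="t" else s,frame(p,L)).astype(np.float32)
        v-=cv2.remap(G[k],uv[None,:,0],uv[None,:,1],cv2.INTER_LINEAR).mean()
    return v
for ks in ("t","s","ts"):
    best=None
    for dy in np.arange(-.012,.013,.003):
        for dx in (-.006,0,.006):
            for w in(-.02,0,.02):
                r=minimize(sc,cab+[dx,dy,w],args=(ks,),method="Nelder-Mead",options=dict(initial_simplex=[cab+[dx,dy,w]+d for d in ([0,0,0],[.003,0,0],[0,.003,0],[0,0,.01])],maxiter=120))
                if best is None or r.fun<best.fun: best=r
    print(ks,best.x.round(4),best.fun)
np.save("cab2.npy",best.x)
P=[]
for c in(t,s):
    im=c["image"].astype(int);b,g,r=im[...,0],im[...,1],im[...,2]
    m=((r-np.maximum(b,g))>25)
    q=proj(c,frame(best.x,[[.07,0,.25]]))[0]; yy,xx=np.nonzero(m); k=(abs(xx-q[0])<12)&(abs(yy-q[1])<14)
    w=(r-np.maximum(b,g))[yy[k],xx[k]]
    uv=np.array([np.average(xx[k],weights=w),np.average(yy[k],weights=w)]);X=at_z(c,uv,.25)
    print("collar",uv.round(2),k.sum(),"world",X.round(4),"cab",(Ro.from_euler("z",-best.x[2]).apply(X-[*best.x[:2],0])).round(4))
    for x in(20,30,40,50): print(x,proj(c,frame(best.x,[[x/1e3,0,.25],[x/1e3,0,.27]])).round(1).tolist())
im=np.hstack([cv2.resize(c["image"][int(v-20):int(v+20),int(u-20):int(u+20)],(400,400),interpolation=cv2.INTER_NEAREST) for c in(t,s) for u,v in [proj(c,frame(best.x,[[.05,0,.25]]))[0]]])
cv2.imwrite("pics/hook.png",im); print([proj(c,frame(best.x,[[.05,0,.25]]))[0].astype(int)-20 for c in (t,s)])
E
```

```text
t [ 0.5304 -0.1356 -0.105 ] -188.721923828125
s [ 0.5286 -0.134  -0.105 ] -213.4163360595703
ts [ 0.5291 -0.1345 -0.1049] -399.932861328125
collar [351.68 172.26] 7 world [ 0.5987 -0.1435  0.25  ] cab [ 0.0702 -0.0017  0.25  ]
20 [[350.3, 183.8], [350.6, 182.8]]
30 [[350.5, 181.5], [350.8, 180.5]]
40 [[350.7, 179.2], [351.0, 178.2]]
50 [[350.9, 176.9], [351.2, 175.8]]
collar [274.65 212.48] 21 world [ 0.5958 -0.141   0.25  ] cab [0.0671 0.0005 0.25  ]
20 [[278.3, 198.9], [277.8, 196.8]]
30 [[277.5, 201.7], [276.9, 199.7]]
40 [[276.7, 204.6], [276.1, 202.6]]
50 [[275.9, 207.5], [275.3, 205.5]]
[array([330, 156]), array([255, 187])]
```

View pics/hook.png

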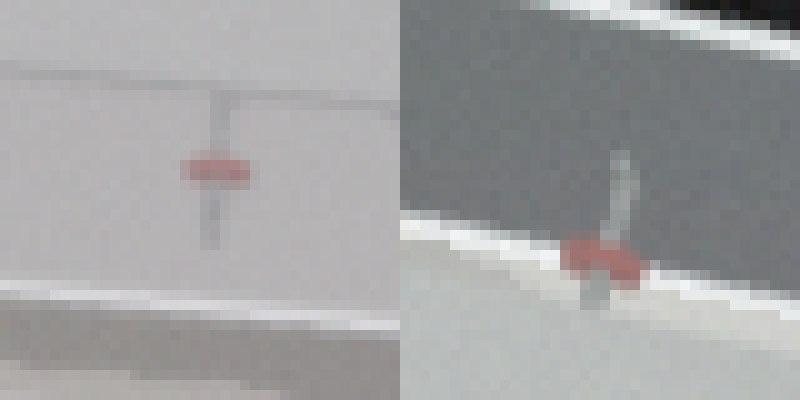

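The roof rim fits to about 1 px in both views, giving cabinet (0.529,-0.1345), yaw -0.105. In both crops the collar is at about x 69 mm and the upright at about x 38 mm. Next is the pre-grasp over the dipper.

```bash
cat >> h.py <<'E'
def tool_pose(grip, yaw, gam):   # final: camera side towards the robot
    Rz=Ro.from_euler("z",yaw).as_matrix()
    z=Rz@[np.sin(gam),0,-np.cos(gam)]; y=Rz@[0,1,0]; x=np.cross(y,z)
    return np.array(grip)+.019*z, Ro.from_matrix(np.c_[x,y,z]).as_quat()
def eye_pose(cab, eye, phi_deg, beta_deg=10, gam=None, d=.160, dy=0., L=0.):
    """eye (cabinet, m), handle elevation, in the arm's radial plane; tool tilt gam=phi-beta"""
    E=frame(cab,eye)[0]; yaw=np.arctan2(E[1],E[0])+dy; a=np.radians(phi_deg)
    g=E-d*np.array([np.cos(a)*np.cos(yaw),np.cos(a)*np.sin(yaw),np.sin(a)])
    return tool_pose(g,yaw,np.radians(phi_deg-beta_deg if gam is None else gam))
E
python3 - <<'E'
from h import *; from bench import *
cab=np.load("cab2.npy");dip=np.array([.4205,.290,.368]); np.save("dip.npy",dip)
g=frame(dip,[[.0348,0,.038]])[0]
ik=lambda P:inverse_kinematics([float(v) for v in P[0]],[float(v) for v in P[1]])
def ck(n,P):
    q=ik(P);print(n,None if q is None else np.round(q,2))
ck("pick",tool_pose(g,dip[2],np.radians(20)))
for e,ph,gm in [((.01,0,.278),0,None),((.04,0,.278),0,None),((.113,0,.255),18,None),((.105,0,.245),40,None),((.112,0,.241),70,28),((.112,0,.241),70,30),((.113,0,.24),75,30)]: ck((e,ph),eye_pose(cab,e,ph,gam=gm))
dn=lambda yaw:list(map(float,tool_pose([0,0,0],yaw,0)[1]))
move_gripper(.045)
move_ptp([.15,-.40,.35],dn(-1.2)); move_ptp([.36,.22,.35],dn(.45))
P=tool_pose(g+[0,0,.13],dip[2],np.radians(20)); move_ptp(P[0].tolist(),P[1].tolist())
c=capture("wrist");cv2.imwrite("pics/w1.png",c["image"]);np.savez("w1.npz",**{k:np.array(v) for k,v in c.items()})
for q in ["dipper_grip","dipper_eye"]: print(q,[(np.round(d["xy"],1).tolist(),round(d["conf"],2)) for d in spot_in("wrist",q)])
print("pred grip,eye,cup",proj(c,frame(dip,[[.0348,0,.038],[.1733,0,.118],[0,0,.03]])).round(1).tolist()); print(current_clock())
E
```

```text
pick [ 0.49  0.43  2.1  -0.16  0.26 -1.3 ]
((0.01, 0, 0.278), 0) [-0.4   0.11  1.71 -0.03  1.49 -1.72]
((0.04, 0, 0.278), 0) [-0.38  0.15  1.66 -0.02  1.5  -1.71]
((0.113, 0, 0.255), 18) [-0.38  0.16  1.84  0.03  1.01 -1.74]
((0.105, 0, 0.245), 40) [-0.43  0.18  2.2   0.4   0.27 -2.14]
((0.112, 0, 0.241), 70) [-0.39  0.37  2.07  0.34  0.23 -2.05]
((0.112, 0, 0.241), 70) None
((0.113, 0, 0.24), 75) None
dipper_grip [([316.7, 158.9], 0.7)]
dipper_eye [([315.3, 157.1], 0.8)]
pred grip,eye,cup [[313.9, 140.8], [314.1, 326.2], [313.9, 96.2]]
7.125
```

View pics/w1.png

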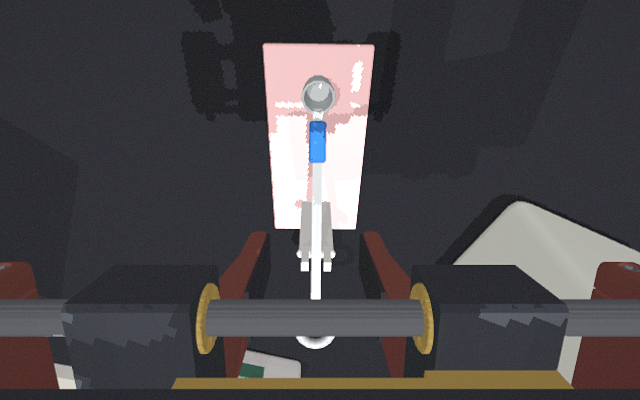

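The wrist picture shows the cup at (318,95) and the blue grip at (317,141), about 3.5 px right of prediction, which is 3 mm. I'll correct for that and grasp.

```bash
python3 - <<'E'
from h import *; from bench import *
c=dict(np.load("w1.npz"));dip=np.load("dip.npy")
im=c["image"].astype(int); m=(im[...,0]-im[...,2]>80)&(np.arange(400)[:,None]<200); yy,xx=np.nonzero(m); print("blue",xx.mean(),yy.mean(),yy.min(),yy.max())
L=np.array([[.0348,0,.038+.0],[0,0,.03],[.142,0,.1]])
uv=np.array([[xx.mean(),yy.mean()],[318,95.5],[316.5,np.nan]])
def f(p):
    r=proj(c,frame(p,L))-uv; return np.r_[r[0],r[1],r[2,0]]
r=least_squares(f,dip);dip=r.x;print(dip,f(dip).round(1));np.save("dip.npy",dip)
g=frame(dip,[[.0348,0,.038]])[0]; k=np.radians(20)
P=tool_pose(g+[0,0,.06],dip[2],k); servo_line(P[0].tolist(),P[1].tolist(),rate=.12)
P=tool_pose(g,dip[2],k); print("touch",servo_line(P[0].tolist(),P[1].tolist(),rate=.06,contact_N=4))
print(np.array(current_position())-P[0])
move_gripper(0); print("gap",current_finger_gap(),current_grip_force(),current_force())
f0=np.array(current_force())
P=tool_pose(g+[0,0,.05],dip[2],k); servo_line(P[0].tolist(),P[1].tolist(),rate=.06)
print("gap",current_finger_gap(),"df",np.array(current_force())-f0,current_torque(),current_clock())
c=capture("wrist");cv2.imwrite("pics/w2.png",c["image"])
c=capture("scene")
np.savez("s2.npz",**{k:np.array(v) for k,v in c.items()})
E
```

```text
blue 316.89676425269647 141.63174114021572 121 162
[0.41940634 0.29284242 0.36056848] [ 0.4 -0.8 -0.3  0.7 -0.1]
touch False
[0.00029427 0.00015719 0.00034321]
gap 0.012488403535003755 30.007384959608316 [-0.22450641 -0.50033275  1.64637863]
gap 0.012390457924793522 df [ 0.43223817  0.65676955 -3.4095275 ] [0.00502912 0.11944246 0.02953969] 10.625
```

View pics/w2.png

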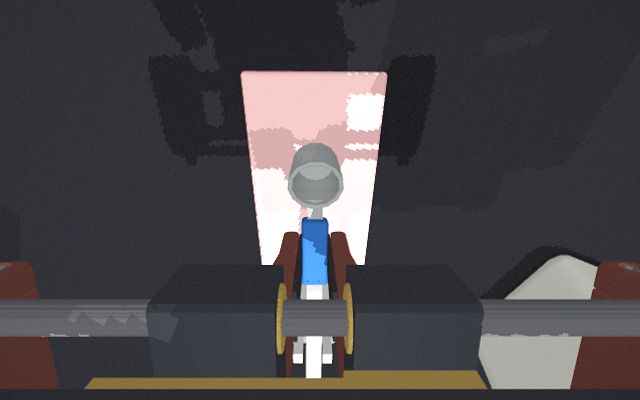

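The dipper is held and its cup is lifted clear (cup at (316,180)). Next I'll estimate the actual handle angle in the grip from the cup and carry it to the front of the cabinet.

```bash
python3 - <<'E'
from h import *; from bench import *
cab=np.load("cab2.npy");dip=np.load("dip.npy")
c=capture("wrist")
g=np.array(current_position())-.019*Ro.from_quat(current_orientation()).as_matrix()[:,2]
for b in (0,5,10,15,20):
    # handle elev = 20+b ; rotate dipper about grip by (b-10)
    a=np.radians(b-10); L=np.array([[0,0,.024],[0,0,0],[.0348,0,.032]])-[.0348,0,.032]
    R=Ro.from_euler("zy",[dip[2],-a]).as_matrix(); print(b,proj(c,L@R.T+g).round(1).tolist())
P=tool_pose(frame(dip,[[.0348,0,.22]])[0],dip[2],np.radians(15)); servo_line(P[0].tolist(),P[1].tolist(),rate=.2)
P=eye_pose(cab,(-.13,0,.37),0); move_ptp(P[0].tolist(),P[1].tolist())
P=eye_pose(cab,(-.06,0,.30),0); servo_line(P[0].tolist(),P[1].tolist(),rate=.15)
sleep(.3)
E=frame(cab,[[-.06,0,.30]])[0]
ims=[]
for n in("top","scene"):
    k=capture(n); q=proj(k,E)[0]; print(n,"pred eye",q.round(1))
    np.savez(n+"3.npz",**{a:np.array(v) for a,v in k.items()})
    u,v=q.astype(int); ims.append(cv2.resize(k["image"][v-25:v+25,u-25:u+25],(400,400),interpolation=cv2.INTER_NEAREST)); print("origin",u-25,v-25)
    print([(np.round(d["xy"],1).tolist(),round(d["conf"],2)) for d in spot_in(n,"dipper_eye")])
cv2.imwrite("pics/eye3.png",np.hstack(ims)); print(current_force(),current_clock())
E
```

```text
0 [[313.5, 189.1], [316.4, 158.2], [313.0, 248.8]]
5 [[313.3, 186.3], [314.8, 159.2], [313.0, 248.8]]
10 [[312.9, 184.1], [313.0, 160.7], [313.0, 248.8]]
15 [[312.3, 182.4], [311.2, 162.8], [313.0, 248.8]]
20 [[311.6, 181.3], [309.3, 165.3], [313.0, 248.8]]
top pred eye [349.5 200.6]
origin 324 175
[([337.9, 247.2], 0.56)]
scene pred eye [283.4 170.4]
origin 258 145
[([291.2, 160.7], 0.74), ([328.7, 174.9], 0.64), ([406.5, 168.4], 0.43)]
[-0.37721591 -0.36056326 -0.91699448] 14.55
```

View pics/eye3.png

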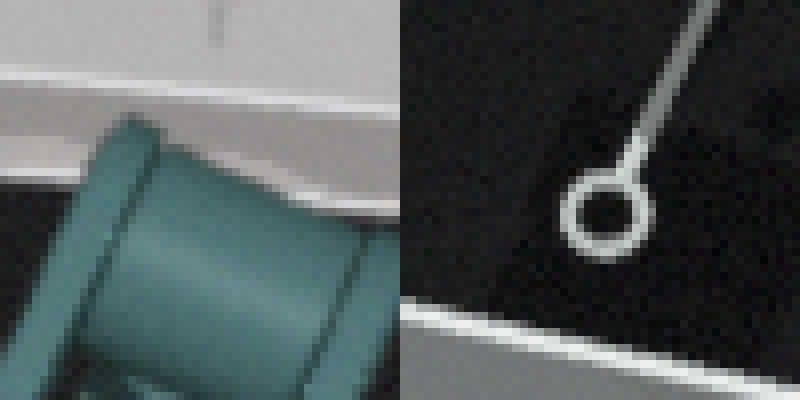

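The scene crop shows the ring level, centred at about (283.4,171.0) against a prediction of (283.4,170.4). I'll check its height by depth, then feel for the hook.

```bash
python3 - <<'E'
from h import *; from bench import *
cab=np.load("cab2.npy"); c=dict(np.load("scene3.npz"))
Ki=np.linalg.inv(c["intrinsics"]); pts=[]
for v in range(163,181):
    for u in range(275,293):
        z=c["range_z"][v,u]
        if z>0:
            X=c["R"].T@(Ki@[u,v,1]*z-c["t"])
            if X[2]>.2: pts.append(X)
pts=np.array(pts); l=Ro.from_euler("z",-cab[2]).apply(pts-[cab[0],cab[1],0])
print(len(pts),"cab mean",np.median(l,0).round(4)); A=np.c_[l[:,:2],np.ones(len(l))]; print("plane",np.linalg.lstsq(A,l[:,2],rcond=None)[0].round(3), "x",np.percentile(l[:,0],[2,98]).round(4),"y",np.percentile(l[:,1],[2,98]).round(4),"z",np.percentile(l[:,2],[5,50,95]).round(4))
# feel
def go(e,phi,rate,N=None,**k):
    P=eye_pose(cab,e,phi,**k); return servo_line(P[0].tolist(),P[1].tolist(),rate=rate,contact_N=N)
go((-.035,0,.264),0,.1); sleep(.3)
print("noise",[np.round(current_force(),2).tolist() for _ in range(3)])
h=go((.035,0,.264),0,.02,1.6)
R=Ro.from_quat(current_orientation()).as_matrix(); g=np.array(current_position())-.019*R[:,2]
P0=eye_pose(cab,(.0,0,.264),0)[0]
d=Ro.from_euler("z",-cab[2]).apply(np.array(current_position())-P0)
print("hit",h,"eye x",d.round(4),"F",np.round(current_force(),2),current_clock())
E
```

```text
87 cab mean [-0.0602  0.0032  0.2979]
plane [0.012 0.007 0.298] x [-0.0882 -0.0396] y [-0.0164  0.0177] z [0.2925 0.2979 0.3028]
noise [[-0.67, -0.15, -0.63], [-0.67, -0.15, -0.63], [-0.67, -0.15, -0.63]]
hit True eye x [ 0.0162 -0.0004 -0.0005] F [ 0.42  0.28 -1.23] 17.7417
```

```bash
python3 - <<'E'
from h import *; from bench import *
cab=np.load("cab2.npy")
def go(e,phi,rate,N=None,**k):
    P=eye_pose(cab,e,phi,**k); return servo_line(P[0].tolist(),P[1].tolist(),rate=rate,contact_N=N)
def ex():
    return Ro.from_euler("z",-cab[2]).apply(np.array(current_position())-eye_pose(cab,(.0,0,.264),0)[0]).round(4)
sleep(.3);print("rest",ex(),np.round(current_force(),2),np.round(current_torque(),3))
go((.008,0,.264),0,.03);sleep(.4);print("back",ex(),np.round(current_force(),2),np.round(current_torque(),3))
h=go((.026,0,.264),0,.01,1.6);print(h,ex(),np.round(current_force(),2));sleep(.3);print("rest",ex(),np.round(current_force(),2),current_clock())
c=capture("scene"); q=proj(c,frame(cab,[[.016,0,.26]]))[0].astype(int);u,v=q
cv2.imwrite("pics/feel.png",cv2.resize(c["image"][v-25:v+25,u-40:u+40],(800,500),interpolation=cv2.INTER_CUBIC));print(u-40,v-25)
E
```

```text
rest [ 0.0157 -0.0003 -0.0008] [ 0.06  0.75 -0.61] [ 0.028 -0.124 -0.032]
back [ 0.008  -0.0003 -0.    ] [ 0.83 -0.05 -0.67] [ 0.025 -0.171 -0.003]
True [ 0.0163 -0.0005 -0.0005] [-1.29  0.65 -1.91]
rest [ 0.0158 -0.0004 -0.0008] [ 0.25 -0.48 -1.3 ] 20.1583
238 171
```

View pics/feel.png

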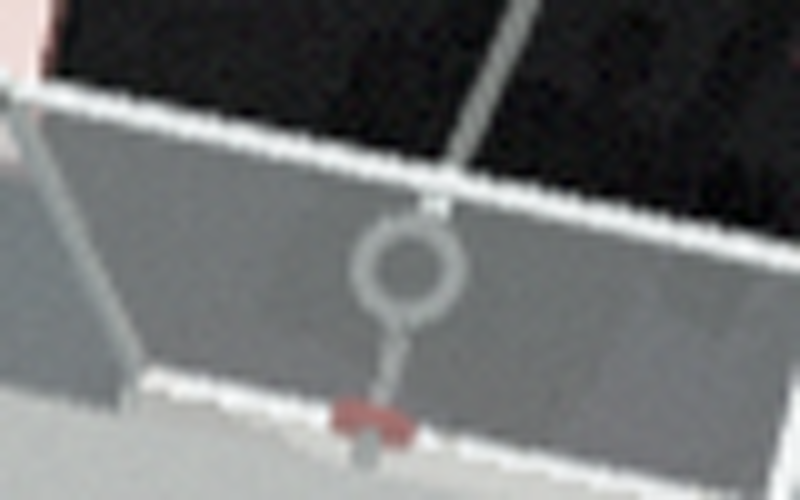

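The crop shows the ring centred at (408,268), touching the front of the rod and in line with it. Contact repeated at eye x 16.2 mm, so the upright is at about 38 mm. Next: back off, lift, go over it and lower.

```bash
cat >> h.py <<'E'
from bench import *
cab=np.load("cab2.npy")
def go(e,phi,rate,N=None,**k):
    P=eye_pose(cab,e,phi,**k); return servo_line(P[0].tolist(),P[1].tolist(),rate=rate,contact_N=N)
def err(e,phi,**k): # actual minus commanded TCP, cabinet axes
    return Ro.from_euler("z",-cab[2]).apply(np.array(current_position())-eye_pose(cab,e,phi,**k)[0]).round(4)
def rf(): return np.round(Ro.from_euler("z",-cab[2]).apply(current_force()),2)
E
python3 - <<'E'
from h import *
go((.008,0,.264),0,.04);go((.008,0,.2815),0,.04);print("up",rf())
print("fwd",go((.039,0,.2815),0,.04,2.5),rf())
sleep(.3);f0=rf()
h=go((.039,0,.2585),0,.02,1.8);print("down",h,err((.039,0,.2585),0),rf()-f0)
sleep(.3);print(rf()-f0,current_clock())
c=capture("scene"); u,v=proj(c,frame(cab,[[.039,0,.26]]))[0].astype(int)
cv2.imwrite("pics/over.png",cv2.resize(c["image"][v-25:v+25,u-40:u+40],(800,500),interpolation=cv2.INTER_CUBIC))
E
```

```text
up [ 0.61  1.12 -1.73]
fwd False [ 0.63 -1.22 -1.23]
down False [ 0.0001 -0.      0.0001] [0.24 0.03 2.22]
[ 0.6  -0.7   1.55] 23.9667
```

View pics/over.png

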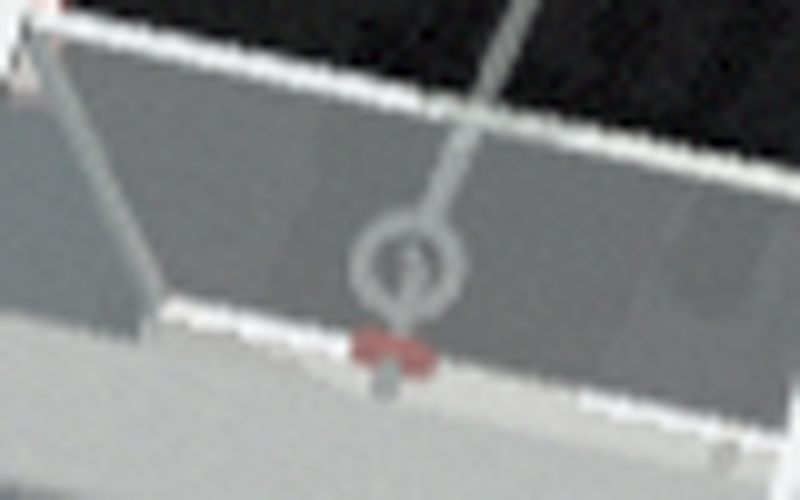

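The upright shows inside the ring at about (410,265), so it is over. Next: tilt and push in gently.

```bash
cat >> h.py <<'E'
def far(fx,fz,phi):
    a=np.radians(phi); return (fx-.015*np.cos(a),0,fz-.015*np.sin(a))
E
python3 - <<'E'
from h import *
fz=.2592; log=[]
def st(fx,phi,rate,N):
    e=far(fx,fz,phi); h=go(e,phi,rate,N); print(fx,phi,h,err(e,phi),rf(),round(current_clock(),2)); return h
st(.054,10,.04,6)
h=st(.080,10,.03,9)
if not h: h=st(.100,10,.03,9)
if not h: h=st(.112,14,.03,9)
sleep(.2);print(rf())
c=capture("scene"); u,v=proj(c,frame(cab,[[.09,0,.26]]))[0].astype(int)
cv2.imwrite("pics/push.png",cv2.resize(c["image"][v-25:v+25,u-40:u+40],(800,500),interpolation=cv2.INTER_CUBIC))
print("origin",u-40,v-25,"pred eye",proj(c,frame(cab,far(.112,.2585,14)))[0].round(1))
E
```

```text
0.054 10 False [ 0.0003 -0.0001  0.0002] [ 0.3   0.36 -0.87] 24.93
0.08 10 False [ 0.0003 -0.0001  0.0001] [-3.08  0.59 -1.18] 25.95
0.1 10 False [ 0.0008 -0.0001  0.0002] [-2.07  1.04 -0.99] 26.77
0.112 14 False [ 0. -0.  0.] [-4.17  0.74 -1.94] 27.57
[-3.82  0.22 -1.93]
origin 232 193 pred eye [271.8 220.9]
```

View pics/push.png

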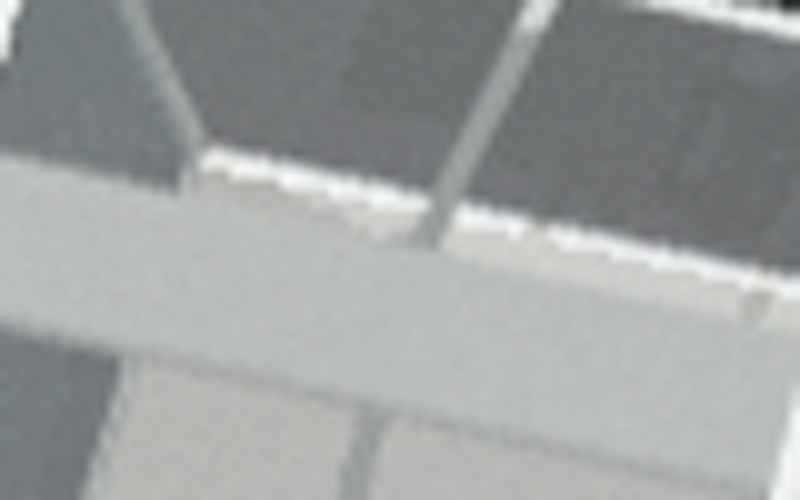

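The ring has gone under the lamp bar, with the handle still straight and a steady push of about 4 N, so the rod is sliding. I'll continue to the stop.

```bash
python3 - <<'E'
from h import *
fz=.2592
h=go(far(.120,fz,18),18,.03,5.5); print(h,rf(),err(far(.120,fz,18),18))
if not h:
    h=go(far(.138,fz,18),18,.02,5); e=err(far(.138,fz,18),18); print(h,rf(),"far x",.138+e[0],e)
    sleep(.3); print(rf(),err(far(.138,fz,18),18),current_clock())
c=capture("scene"); np.savez("s5.npz",**{k:np.array(v) for k,v in c.items()})
E
```

```text
False [-3.49  0.49 -1.72] [ 0.     -0.      0.0001]
True [-0.39  0.57 -0.2 ] far x 0.12230000000000002 [-0.0157  0.0011 -0.0017]
[ 0.08  0.   -1.1 ] [-0.0178  0.0016 -0.0026] 29.3
```

```bash
python3 - <<'E'
from h import *
fz=.2592
for i in range(2):
    f0=rf(); h=go(far(.138,fz,18),18,.012,8); e=err(far(.138,fz,18),18); print(h,f0,rf(),"far x",.138+e[0],e)
    sleep(.3); e=err(far(.138,fz,18),18);print(rf(),.138+e[0],round(current_clock(),2))
c=capture("scene"); np.savez("s5.npz",**{k:np.array(v) for k,v in c.items()})
E
```

```text
True [-0.04  0.16 -0.19] [-0.33 -0.45 -0.75] far x 0.12090000000000001 [-0.0171  0.0022 -0.0042]
[1.44 0.21 0.01] 0.12020000000000002 30.36
True [1.44 0.21 0.01] [-0.34  0.15 -0.24] far x 0.12120000000000002 [-0.0168  0.0027 -0.0053]
[-0.18 -0.4   0.13] 0.12050000000000001 31.36
```

```bash
python3 - <<'E'
from h import *
R=Ro.from_quat(current_orientation()).as_matrix(); tcp=np.array(current_position()); gw=tcp-.019*R[:,2]
loc=lambda X:Ro.from_euler("z",-cab[2]).apply(np.atleast_2d(X)-[cab[0],cab[1],0])
g=loc(gw)[0]; z=Ro.from_euler("z",-cab[2]).apply(R[:,2]); print("grip cab",g.round(4),"tool z",z.round(3),"gam",np.degrees(np.arcsin(np.hypot(z[0],z[1]))).round(2))
f=rf(); print("F",f,"T",np.round(current_torque(),3))
c=dict(np.load("s5.npz")); Ki=np.linalg.inv(c["intrinsics"])
# nominal handle in image
yaw=np.arctan2(z[1],z[0])
h=np.array([np.cos(np.radians(18))*np.cos(yaw),np.cos(np.radians(18))*np.sin(yaw),np.sin(np.radians(18))])
G=cv2.cvtColor(c["image"],cv2.COLOR_BGR2GRAY).astype(np.float32)
for s in (.04,.06,.08,.1,.12,.13,.14):
    X=frame(cab,g+h*s)[0]; u,v=proj(c,X)[0]; vi=int(round(v)); row=G[vi,int(u)-7:int(u)+8]
    d=c["range_z"][vi,int(u)-5:int(u)+6]; zz=[(c["R"].T@(Ki@[int(u)-5+i,vi,1]*d[i]-c["t"]))[2] for i in range(11)]
    print(s,(round(u,1),round(v,1)),"cab",(g+h*s).round(3),"gray",row.astype(int).tolist(),"z",np.round(zz,3).tolist())
E
```

```text
grip cab [-0.0445  0.0206  0.1994] tool z [ 0.116 -0.011 -0.993] gam 6.71
F [ 0.35 -0.25 -0.02] T [ 0.001 -0.213 -0.041]
0.04 (np.float64(286.4), np.float64(196.4)) cab [-0.007  0.017  0.212] gray [114, 114, 116, 114, 112, 114, 159, 212, 210, 161, 114, 113, 112, 113, 114] z [0.296, 0.299, 0.294, 0.297, 0.298, 0.295, 0.299, 0.299, 0.296, 0.299, 0.294]
0.06 (np.float64(284.3), np.float64(200.9)) cab [0.012 0.015 0.218] gray [111, 112, 110, 111, 115, 118, 151, 154, 144, 118, 113, 113, 114, 113, 111] z [0.304, 0.297, 0.296, 0.299, 0.298, 0.3, 0.294, 0.295, 0.298, 0.303, 0.302]
0.08 (np.float64(282.1), np.float64(205.5)) cab [0.031 0.013 0.224] gray [113, 114, 112, 115, 115, 143, 156, 156, 133, 113, 112, 116, 111, 111, 108] z [0.3, 0.298, 0.304, 0.299, 0.294, 0.301, 0.3, 0.295, 0.3, 0.296, 0.3]
0.1 (np.float64(279.9), np.float64(210.2)) cab [0.05  0.011 0.23 ] gray [117, 119, 118, 119, 118, 124, 150, 154, 151, 127, 115, 113, 111, 111, 111] z [0.301, 0.294, 0.299, 0.298, 0.301, 0.298, 0.298, 0.295, 0.297, 0.296, 0.297]
0.12 (np.float64(277.6), np.float64(214.9)) cab [0.069 0.009 0.236] gray [207, 209, 206, 206, 209, 188, 156, 156, 180, 232, 232, 233, 233, 241, 230] z [0.296, 0.296, 0.302, 0.298, 0.298, 0.299, 0.3, 0.301, 0.296, 0.302, 0.298]
0.13 (np.float64(276.5), np.float64(217.3)) cab [0.079 0.009 0.24 ] gray [186, 186, 194, 198, 200, 191, 166, 160, 172, 207, 206, 205, 209, 205, 208] z [0.296, 0.296, 0.297, 0.296, 0.297, 0.295, 0.298, 0.294, 0.301, 0.302, 0.297]
0.14 (np.float64(275.3), np.float64(219.8)) cab [0.088 0.008 0.243] gray [188, 186, 186, 189, 185, 188, 188, 186, 189, 187, 186, 189, 187, 188, 188] z [0.298, 0.297, 0.297, 0.3, 0.301, 0.299, 0.298, 0.299, 0.302, 0.297, 0.297]
```

```bash
python3 - <<'E'
from h import *
fz=.2565
go(far(.117,fz,18),18,.02); sleep(.3); print("free",rf(),err(far(.117,fz,18),18),np.round(current_torque(),3))
for x in np.arange(.119,.1305,.0015):
    e=far(x,fz,18); go(e,18,.02); sleep(.1); F=rf(); print(round(x,4),F,err(e,18),np.round(current_torque(),3)[1])
    if F[0]<-7.5: break
print(current_clock())
E
```

```text
free [0.44 0.25 0.01] [ 0.0001  0.     -0.    ] [ 0.038 -0.078  0.034]
0.119 [ 0.61 -0.3  -0.12] [ 0.0003 -0.0001  0.0001] -0.127
0.1205 [ 1.17  0.46 -1.61] [ 0.0001 -0.      0.    ] -0.086
0.122 [-2.49  0.47 -1.14] [-0.0008  0.0002 -0.0004] 0.4
0.1235 [-5.    0.14 -1.7 ] [-0.002   0.0005 -0.001 ] 0.843
0.125 [-7.29  0.92 -2.35] [-0.0032  0.0008 -0.0016] 1.184
0.1265 [-9.09  1.11 -3.59] [-0.0044  0.001  -0.0021] 1.465
34.2083
```

```bash
python3 - <<'E'
from h import *
def af():
    a=[];T=[]
    for _ in range(6): a.append(rf());T.append(current_torque()[1]);sleep(.02)
    return np.mean(a,0).round(2),round(float(np.mean(T)),3)
go(far(.1205,.2565,18),18,.03); print("a",af())
go(far(.1195,.2625,18),18,.03); print("raised",af())
for x in np.arange(.1175,.1,-.0015):
    e=far(x,.2625,18); go(e,18,.03); F,T=af(); print(round(x,4),F,T,err(e,18)[[0,2]])
    if F[0]>2.6: break
print(current_clock())
E
```

```text
a (array([-1.57,  0.6 , -1.37]), 0.234)
raised (array([-1.76,  0.46, -1.4 ]), 0.326)
0.1175 [ 0.02  0.11 -0.85] -0.022 [0.0005 0.0003]
0.116 [ 0.07  0.11 -0.97] 0.001 [0. 0.]
0.1145 [-0.07 -0.29 -0.86] 0.007 [-0. -0.]
0.113 [-0.22  0.19 -1.3 ] 0.003 [-0.  0.]
0.1115 [ 0.05  0.36 -1.05] -0.017 [-0.  0.]
0.11 [ 0.36  0.15 -0.85] 0.009 [0. 0.]
0.1085 [-0.01 -0.21 -0.81] -0.015 [0. 0.]
0.107 [-0.04 -0.09 -1.35] -0.012 [-0.  0.]
0.1055 [ 1.23 -0.1  -0.78] -0.208 [0.0003 0.0002]
0.104 [ 3.94 -0.32 -0.17] -0.736 [0.001  0.0005]
38.6083
```

```bash
python3 - <<'E'
from h import *
R=Ro.from_euler("z",cab[2]).as_matrix(); c3=cab.copy(); c3[:2]-=(R@[.0062,0,0])[:2]; np.save("cab3.npy",c3)
import h; h.cab=c3
def af():
    a=[]
    for _ in range(4): a.append(rf());sleep(.02)
    return np.mean(a,0).round(2)
go(far(.1245,.2595,18),18,.03)
for x in (.127,.129,.1305):
    go(far(x,.2595,18),18,.03);sleep(.1);F=af();print("push",x,F,err(far(x,.2595,18),18)[0])
    if F[0]<-6.5: break
go(far(.117,.2625,18),18,.04); sleep(.2); f0=af(); print(f0)
for z in np.arange(.2605,.2475,-.0015):
    go(far(.117,z,18),18,.03); F=af()-f0; print(round(z,4),F.round(2))
    if F[2]>1.5 or abs(F[0])>3: break
for ph,gm in ((40,30),(40,28),(60,30),(60,28),(68,32),(68,30),(68,28)):
    r=[]
    for dy in(-.1,-.05,0,.05,.1,.15):
        P=eye_pose(c3,far(.117,.254,ph),ph,gam=gm,dy=dy); q=inverse_kinematics(P[0].tolist(),P[1].tolist()); r.append((dy,None if q is None else np.round(q[3:],2).tolist()))
    print(ph,gm,r)
print(current_clock())
E
```

```text
push 0.127 [-2.92  0.24 -1.31] -0.0008
push 0.129 [-5.4   0.46 -2.09] -0.0021
push 0.1305 [-7.22  0.78 -2.63] -0.0033
[-0.71  0.03 -0.99]
0.2605 [ 0.81 -0.19 -0.21]
0.259 [ 1.22 -0.5   0.65]
0.2575 [2.59 0.09 0.77]
0.256 [3.94 0.03 1.09]
40 30 [(-0.1, [0.03, 0.24, -1.61]), (-0.05, [0.24, 0.24, -1.9]), (0, [0.41, 0.26, -2.15]), (0.05, [0.55, 0.3, -2.37]), (0.1, [0.64, 0.33, -2.54]), (0.15, [0.71, 0.38, -2.68])]
40 28 [(-0.1, [0.02, 0.3, -1.6]), (-0.05, [0.17, 0.31, -1.83]), (0, [0.31, 0.32, -2.04]), (0.05, [0.42, 0.34, -2.23]), (0.1, [0.51, 0.38, -2.4]), (0.15, [0.58, 0.41, -2.54])]
60 30 [(-0.1, None), (-0.05, None), (0, None), (0.05, [0.71, 0.21, -2.5]), (0.1, [0.8, 0.24, -2.67]), (0.15, [0.86, 0.29, -2.8])]
60 28 [(-0.1, [0.02, 0.21, -1.6]), (-0.05, [0.21, 0.22, -1.86]), (0, [0.37, 0.23, -2.09]), (0.05, [0.5, 0.25, -2.29]), (0.1, [0.6, 0.28, -2.46]), (0.15, [0.67, 0.32, -2.6])]
68 32 [(-0.1, None), (-0.05, None), (0, None), (0.05, None), (0.1, [1.1, 0.2, -2.96]), (0.15, None)]
68 30 [(-0.1, None), (-0.05, None), (0, None), (0.05, None), (0.1, [0.81, 0.23, -2.66]), (0.15, [0.87, 0.27, -2.79])]
68 28 [(-0.1, [0.02, 0.2, -1.6]), (-0.05, [0.21, 0.21, -1.85]), (0, [0.37, 0.22, -2.08]), (0.05, [0.5, 0.24, -2.28]), (0.1, [0.6, 0.27, -2.45]), (0.15, [0.67, 0.3, -2.58])]
42.5167
```

```bash
cat >> h.py <<'E'
import os
if os.path.exists("cab3.npy"): cab=np.load("cab3.npy")
def af():
    a=[]
    for _ in range(4): a.append(rf());sleep(.02)
    return np.mean(a,0).round(2)
E
python3 - <<'E'
from h import *
go(far(.1195,.2605,18),18,.04); go(far(.1195,.2605,18),18,.04); sleep(.1); f0=af(); x=.1195; print(f0)
for z in np.arange(.259,.2485,-.0015):
    go(far(x,z,18),18,.03); F=af()-f0; print(round(x,4),round(z,4),F.round(2))
    if F[2]>2: break
    if abs(F[0])>1.2: x+=np.sign(F[0])*.0012
print(current_clock())
E
```

```text
[-0.27 -0.1  -0.96]
0.1195 0.259 [0.17 0.42 0.33]
0.1195 0.2575 [-0.15  0.28  0.22]
0.1195 0.256 [-0.13  0.26 -0.04]
0.1195 0.2545 [ 0.15 -0.04  0.17]
0.1195 0.253 [-0.2  -0.16  0.22]
0.1195 0.2515 [ 0.06 -0.06  0.65]
0.1195 0.25 [ 1.32 -0.07  0.64]
0.1207 0.2485 [ 0.77 -0.02  0.17]
45.7417
```

```bash
python3 - <<'E'
from h import *
px,pz=.1187,.2547
for ph,gm,dy in ((26,14,0),(33,21,0),(40,28,0),(45,29,.04),(50,29.5,.08),(55,30,.1),(60,30,.1)):
    e=far(px,pz,ph)
    try: h=go(e,ph,.05,8,gam=gm,dy=dy)
    except PlanningError as x: print(ph,gm,x); break
    F=af(); print(ph,gm,h,F,err(e,ph,gam=gm,dy=dy),round(current_torque()[1],2),round(current_clock(),2))
    if h or np.linalg.norm(F)>7: break
c=capture("scene");cv2.imwrite("pics/t6.png",c["image"]);print("gap",current_finger_gap(),np.round(current_joint_pos(),2))
E
```

```text
26 14 False [-1.08  0.22 -0.66] [-0.0005  0.0001 -0.0001] 0.12 46.33
33 21 False [-0.66  0.05 -0.9 ] [ 0.0001 -0.      0.0002] 0.12 46.98
40 28 False [-0.46  0.46 -0.68] [ 0.0004 -0.0001  0.0004] 0.13 47.64
45 29 False [-0.28 -0.12 -0.25] [0.0001 0.     0.0003] 0.13 48.17
50 29.5 False [-0.56 -0.17 -0.63] [-0.0002  0.0002  0.0002] 0.11 48.71
55 30 False [-0.46 -0.09 -0.95] [-0.0003  0.0002  0.0001] 0.15 49.23
60 30 False [-0.33 -0.39 -0.4 ] [ 0.0001  0.     -0.0001] 0.06 49.76
gap 0.011201980598869482 [-0.48  0.32  2.15  0.79  0.25 -2.66]
```

```bash
python3 - <<'E'
from h import *
px,pz=.1187,.2547
for ph,gm,dy in ((64,30,.1),(67,30,.1)):
    e=far(px,pz,ph)
    h=go(e,ph,.05,8,gam=gm,dy=dy); print(ph,h,af(),err(e,ph,gam=gm,dy=dy),round(current_clock(),2))
sleep(.3); print(af())
move_gripper(.034); print("open",current_finger_gap(),af(),round(current_clock(),2))
p=np.array(current_position()); q=current_orientation(); d=Ro.from_euler("z",cab[2]).apply([-1,0,0])
n=None
for L in (.16,.13,.10,.07):
    try: n=servo_line((p+d*L).tolist(),q,rate=.15,contact_N=5); print("ret",L,n); break
    except PlanningError as x: print(L,x)
c=capture("scene");cv2.imwrite("pics/t7.png",c["image"]);np.savez("s7.npz",**{k:np.array(v) for k,v in c.items()})
print(rf(),current_clock(),current_position())
for n in ("dipper_grip","dipper"): print(n,[(np.round(x["xy"],1).tolist(),round(x["conf"],2)) for x in spot_in("scene",n)])
print(proj(c,frame(cab,[[.117,0,.08],[.117,0,.24],[.117,0,.04]])).round(1).tolist())
E
```

```text
64 False [-0.14 -0.58  0.28] [ 0.0001  0.     -0.0001] 50.27
67 False [-0.1   0.2  -0.19] [ 0.0002  0.     -0.    ] 50.67
[ 0.33  0.12 -0.19]
open 0.03390626547544856 [-0.24 -0.01 -0.12] 51.67
0.16 the arm cannot follow that straight line within its joint ranges
0.13 the arm cannot follow that straight line within its joint ranges
0.1 the arm cannot follow that straight line within its joint ranges
0.07 the arm cannot follow that straight line within its joint ranges
[1.26 0.49 0.08] 51.7167 [ 0.58251859 -0.13900697  0.07716878]
dipper_grip [([411.4, 166.5], 0.73), ([334.8, 176.4], 0.44)]
dipper [([208.2, 168.6], 0.74), ([412.9, 160.7], 0.55), ([335.8, 173.9], 0.51), ([494.5, 229.4], 0.45)]
[[276.1, 238.7], [271.2, 226.2], [277.2, 241.5]]
```

```bash
python3 - <<'E'
from h import *
px,pz=.1187,.2547
for ph,gm,dy in ((55,30,.1),(45,29,.04),(38,26,0),(28,14,0)):
    e=far(px,pz,ph); print(ph,go(e,ph,.15,6,gam=gm,dy=dy),rf())
print(go(far(0,.25,20),20,.15,6,gam=5),rf(),current_clock())
c=capture("scene");np.savez("s8.npz",**{k:np.array(v) for k,v in c.items()})
w=capture("top");np.savez("t8.npz",**{k:np.array(v) for k,v in w.items()})
for nm,k in(("scene",c),("top",w)):
    im=k["image"].astype(int); q=proj(k,frame(cab,[[.117,0,.08]]))[0]; m=(im[...,0]-im[...,2]>30); yy,xx=np.nonzero(m); s=(abs(xx-q[0])<45)&(abs(yy-q[1])<45)
    print(nm,"blue",s.sum(),(xx[s].mean(),yy[s].mean()) if s.any() else None,"pred",proj(k,frame(cab,[[.117,0,.08],[.117,0,.24],[.117,0,.04]])).round(1).tolist())
E
```

```text
55 False [ 1.03 -0.29  0.03]
45 False [ 0.18 -0.18  0.61]
38 False [-0.08 -0.3   0.33]
28 False [-0.48  0.19 -0.88]
False [ 0.15 -0.71 -0.26] 54.6
scene blue 128 (np.float64(256.921875), np.float64(268.96875)) pred [[276.1, 238.7], [271.2, 226.2], [277.2, 241.5]]
top blue 45 (np.float64(335.3333333333333), np.float64(214.15555555555557)) pred [[349.2, 172.1], [351.9, 163.5], [348.7, 174.0]]
```

```bash
python3 - <<'E'
from h import *
for nm,a,b in(("scene","scene0","s8"),("top","top0","t8")):
    A=dict(np.load(a+".npz"));B=dict(np.load(b+".npz"))
    for t,k in(("0",A),("8",B)):
        im=k["image"].astype(int); m=((im[...,0]-im[...,2]>35)&(im[...,0]-im[...,1]>15)).astype(np.uint8); n,l,s,ce=cv2.connectedComponentsWithStats(m)
        print(nm,t,[(ce[i].round(0).tolist(),int(s[i,4])) for i in range(1,n) if s[i,4]>5])
    D=(np.abs(A["image"].astype(int)-B["image"]).max(2)>25).astype(np.uint8)
    poly=proj(B,frame(cab,np.array([[8,130,10],[8,-130,10],[225,-130,10],[225,130,10],[8,130,290],[8,-130,290],[225,-130,290],[225,130,290]])/1e3)).astype(np.float32)
    M=np.zeros_like(D);cv2.fillConvexPoly(M,cv2.convexHull(poly).astype(np.int32),1)
    n,l,s,ce=cv2.connectedComponentsWithStats(D*M); print("diff",[(ce[i].round(0).tolist(),s[i].tolist()) for i in range(1,n) if s[i,4]>5])
c=B
print("grip px at hang/incl x: top",proj(dict(np.load("t8.npz")),frame(cab,[[x,0,z] for x,z in ((.06,.09),(.117,.08),(.117,.04),(.117,.24),(.098,.275*0+.275),(.148,.275))])).round(0).tolist())
print("scene",proj(dict(np.load("s8.npz")),frame(cab,[[x,0,z] for x,z in ((.06,.09),(.117,.08),(.117,.04),(.117,.24),(.098,.275),(.148,.275))])).round(0).tolist())
E
```

```text
scene 0 [([378.0, 16.0], 1012), ([628.0, 192.0], 2242), ([411.0, 164.0], 37), ([332.0, 175.0], 40), ([406.0, 207.0], 31), ([629.0, 276.0], 856), ([255.0, 272.0], 114)]
scene 8 [([369.0, 15.0], 447), ([628.0, 192.0], 2219), ([411.0, 164.0], 37), ([332.0, 175.0], 40), ([276.0, 240.0], 8), ([629.0, 276.0], 849), ([255.0, 272.0], 114)]
diff [([275.0, 212.0], [271, 203, 9, 15, 55]), ([277.0, 241.0], [274, 236, 8, 10, 54])]
top 0 [([356.0, 123.0], 55), ([37.0, 285.0], 13123), ([254.0, 213.0], 20), ([315.0, 235.0], 33), ([252.0, 254.0], 36)]
top 8 [([356.0, 123.0], 55), ([37.0, 285.0], 13122), ([315.0, 235.0], 34), ([252.0, 254.0], 36)]
diff [([350.0, 172.0], [347, 169, 8, 6, 26])]
grip px at hang/incl x: top [[348.0, 184.0], [349.0, 172.0], [349.0, 174.0], [352.0, 164.0], [352.0, 166.0], [353.0, 154.0]]
scene [[280.0, 223.0], [276.0, 239.0], [277.0, 241.0], [271.0, 226.0], [272.0, 217.0], [267.0, 233.0]]
```

```bash
python3 - <<'E'
from h import *
A=np.load("scene0.npz")["image"].astype(int)
def loc():
    c=capture("scene"); D=np.abs(A-c["image"]).max(2).astype(float); D[D<20]=0; D=D[228:252,262:292]
    yy,xx=np.nonzero(D); w=D[yy,xx]; return (np.average(xx,weights=w)+262).round(2),(np.average(yy,weights=w)+228).round(2),len(yy),yy.min()+228,yy.max()+228
for i in range(6): print(loc(),round(current_clock(),2)); sleep(.2)
sleep(4)
for i in range(8): print(loc(),round(current_clock(),2)); sleep(.15)
E
```

```text
(np.float64(276.87), np.float64(240.67), 68, np.int64(236), np.int64(246)) 54.75
(np.float64(276.73), np.float64(240.68), 66, np.int64(236), np.int64(246)) 55.0
(np.float64(276.79), np.float64(240.66), 68, np.int64(235), np.int64(246)) 55.25
(np.float64(276.83), np.float64(240.67), 67, np.int64(236), np.int64(246)) 55.5
(np.float64(276.8), np.float64(240.61), 67, np.int64(235), np.int64(246)) 55.75
(np.float64(276.8), np.float64(240.61), 66, np.int64(236), np.int64(246)) 56.0
(np.float64(276.8), np.float64(240.62), 67, np.int64(235), np.int64(246)) 60.25
(np.float64(276.83), np.float64(240.64), 66, np.int64(236), np.int64(246)) 60.45
(np.float64(276.86), np.float64(240.64), 67, np.int64(236), np.int64(246)) 60.65
(np.float64(276.79), np.float64(240.65), 66, np.int64(236), np.int64(246)) 60.85
(np.float64(276.82), np.float64(240.61), 68, np.int64(235), np.int64(246)) 61.05
(np.float64(276.75), np.float64(240.59), 66, np.int64(235), np.int64(246)) 61.25
(np.float64(276.87), np.float64(240.69), 69, np.int64(236), np.int64(246)) 61.45
(np.float64(276.79), np.float64(240.59), 67, np.int64(235), np.int64(246)) 61.65
```

The dipper hangs still, at the position expected for the dip. Handing in.

```bash
python3 -c "
from bench import *
print(close_job())"
```

```text
the job is handed in; nothing more can be done
None
```

I handed the job in at about 62 s: the blue-handled dipper hangs still from the hook, which is pushed in to its stop, and the arm is well clear. I inferred that the ring sits in the dip from contact and the cup's position in the image, because the lamp bar hides it. I never measured the bystanders' positions.

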